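# Seat the bearing, then slide the idler plate out to its line and hold it

### The arm

A 6-joint arm with a two-finger parallel gripper is mounted at the origin on the work surface; the furniture and walls round the work are solid. World frame = base frame: x ahead of the robot, y to its left, z up, the work surface at z = 0. Lengths are in m, angles in rad, forces in N, time in s.
With the tool pointing down it reaches from about 0.375 to 0.925 m from the base axis. Payload 5.7 kg.
Tool frame: the origin (TCP) lies where the fingers leave the gripper's body, on its centre line; the fingertips stand 73 mm ahead of it and the grasp point (between the pads) lies 54 mm ahead of it; z points along the fingers, y is the line along which they close (so a half turn about z gives the same grasp; the last joint's range is limited). The gripper opens to 85 mm and grips with 20 to 120 N. Pads are 22 mm wide; open, the fingers measure 114 mm over their backs; the gripper's body (76 mm by 85 mm) begins 54 mm behind the grasp point. The pads swing forward as they close: fully open they stand 13 mm farther back than shut.
Start: joints at [-1.326, 0.359, 1.51, -0, 1.272, -0.115], TCP at [0.211, -0.562, 0.304] pointing down, gripper open.
Joint ranges: [-2.97, 2.97], [-1.01, 2.36], [0.21, 2.38], [-0.96, 4.11], [0.2, 2.71], [-2.98, 2.98]. Speed limits (rad/s): [2.39, 2.39, 3.14, 3.14, 3.14, 3.14].

### API

Orientations are given as a 3x3 rotation matrix whose columns are the frame's x, y, z axes.
In Python, from station import bot, viewer gives the robot as it stands.
- The arm moves only by the shell command python3 -m inch 'ROWS' [FORCE]. ROWS is JSON, a list of rows, each a list of 5 numbers: the opening, from 0 (shut) to 1 (fully open), then the shift along the tool's x, y, z in cm, then the turn about the tool's z in degrees. A call has 1 to 20 rows; each row shifts and turns the commanded pose from where the row before left it, along the tool's axes as they then stand; what a row does not reach is not made up. A row lasts 1/8 s, in which the tool goes at most 62.5 mm and 10.7 degrees, less where a joint would pass 70% of its speed; a pose out of reach is approached as far as the arm can. A call is refused whole if a number of a shift passes 6.25 or a number of a turn 10.7, either way. A call with a gripper value outside its range is refused whole. The fingers move at their own pace and stop on an object; FORCE is the grip in N (left out, the last holds). Time passes only in rows, so rows that do not move let the fingers close. It gives the time, the measured TCP pose, the force, the opening and the grip force at its end, in the units of the state.
- bot.state(): the state, without advancing time (a new reading comes with each control period).
- viewer.read_camera(name): name is "side" or "top"; returns a dict with "img" (400x640x3 uint8, red, green, blue), "range_z" (400x640 float32, m along the optical axis (not along the pixel's ray), 0 where there is no reading), "K" (3x3 intrinsics, pixels), "R" (3x3) and "t" (3): a world point X has camera coordinates R X + t. Camera axes: x right, y down, z forward; pixel columns grow to the right and rows downward; lengths in m; the calibration is good to about 2 mm. A picture is of the moment at which its call begins.
- bot.sign_off(): hands the job in; it is judged then, once.
The state is a dict: "t": time; "q": joint angles; "joint_velocities": joint speeds; "tau": joint torques, N m; "position": TCP position; "tool_rot": TCP orientation; "contact_force": force on the tool from outside, world axes, zero at the start; "wrist_torque": the same for the moment, N m; "opening": opening from 0.0 (shut) to 1.0 (fully open); "grasp_force": force on a finger pad.
Only numpy, scipy, OpenCV 4.12 (cv2) and the standard library are available. Lean on these libraries where they do the work, as an engineer would, in place of code of your own. Each camera call takes 0.05 s, during which the arm holds its last target. There are 200 camera calls.

### The job

Take the large ball bearing out of the green parts bin and set it flat into the round pocket in the head of the aluminium idler plate (set it in, do not drop it), and let go of it. Then slide the plate flat along the bench, head first, straight out over the bench's left edge until the white line scribed across its shank lies along the edge, so that a workmate can feed the spindle up through the bearing from below. The overhanging head is heavy, so keep hold of the shank's bench end and never let the plate tip or lift; finish while still holding it there, and leave the other things lying where they are.

Things in the scene. Friction and masses are not known exactly. Their poses are not given: they have to be found in the camera images.
- big_bearing_mid (a point): centre of the large ball bearing: dark steel ring, 52 mm outer diameter, 25 mm bore, 15 mm high, 0.13 kg, lying flat on the bin's floor; this point is half-way up (7.5 mm above its underside), z is its axis. Pick it up by its outer rim, from above
- gear_mid (a point): centre (13 mm above its underside) of a spur gear, 66 mm diameter, 26 mm high, lying flat in the same bin; it stays there
- bin_in (a point): centre of the inner floor of the green plastic bin, fixed to the bench: outside 150 mm along its x by 190 mm along its y by 42 mm high, walls 3 mm, floor 3 mm above the bench, open on top. The bearing and a gear lie about 45 mm to either side of this point along the bin's y, in either order, within 10 mm
- idler_seat (a point): centre of the floor of the round pocket in the idler plate's head, 7 mm above the plate's underside, axes as the plate's. Pocket 54.5 mm wide, 5 mm deep, 1.5 mm chamfer round its mouth, with a 40 mm through hole in its floor. A seated bearing stands 10 mm proud of the plate's upper face, its centre 7.5 mm above this point
- idler_line (a point): middle of the white scribed line (1.8 mm wide, on a patch of blue marking dye) across the plate's shank, on its upper face, 12 mm above its underside; axes as the plate's; 95 mm to -y of the pocket's centre
- idler_shank (a point): middle of the part of the shank that stays on the bench, to be gripped from above across its 46 mm width: half-way up its 12 mm thickness, 150 mm to -y of the pocket's centre, 55 mm to -y of the line; axes as the plate's. With the line at the edge the plate tips outward unless held here (about 5 N downward is enough)
- bench_edge (a point): a point on the bench's left edge, at the height of the bench's top; the edge is straight and runs along x through this point (x from -0.18 to 0.67), +y points outward over the drop
- idler_plate: idler plate: flat aluminium part 12 mm thick, about 0.38 kg, loose on the bench: round head of 90 mm diameter, straight shank 46 mm wide, rounded tail. Origin under the pocket's centre, on its underside; x across the shank, y from tail to head, z up; the head's end lies 45 mm to +y, the tail's end 208 mm to -y
- long_bolt: hexagon bolt, 27 x 70 x 24 mm, lying on the bench at the far side; bystander, origin under its middle
- short_bolt: smaller hexagon bolt, 20 x 58 x 18 mm, lying near the other; bystander, origin under its middle
There are look-alikes about, which are no part of the job. Of the things that look like the part that bears big_bearing_mid, the middle-sized one is meant.

How it is judged:
By the outcome, as a careful person would: the job done as asked, in the order asked, and still so for the second after the job is handed in, while the arm keeps its last pose, push and grip.
It also fails if it takes over 54 s, if anything falls off the work surface, if the arm or the gripper's body presses on something with over 40 N, if the wrist force passes 120 N, or if a joint passes its speed limit or range.

## Working session

There is one attempt and no reset: what is moved stays moved. The work goes in short steps, Python scripts to look and compute and a shell command to move; the robot and the scene stay as the last step left them, time stands still between calls to the robot, and variables do not carry over. Pictures are saved under pics/ and viewed, at most 10 in all, crops included, and the job is handed in when it is done.

```bash
ls; mkdir -p pics; python3 - <<'E'
from station import bot, viewer
import cv2,numpy as np
s=bot.state(); print({k:np.round(v,3).tolist() for k,v in s.items()})
for n in("top","side"):
    c=viewer.read_camera(n); cv2.imwrite(f"pics/{n}0.png",c["img"][:,:,::-1]); np.savez(f"pics/{n}0.npz",**c)
    print(n,c["K"].tolist(),c["R"].round(3).tolist(),c["t"].round(3).tolist())
E
```

```text
pics
{'t': 0.0, 'q': [-1.326, 0.36, 1.511, 0.0, 1.273, -0.115], 'joint_velocities': [-0.0, 0.0, -0.001, -0.001, 0.0, -0.0], 'tau': [0.001, -52.762, -27.862, -0.0, 0.013, 0.0], 'position': [0.211, -0.561, 0.303], 'tool_rot': [[0.936, 0.352, -0.0], [0.352, -0.936, 0.002], [0.0, -0.002, -1.0]], 'contact_force': [-0.871, -0.276, -0.343], 'wrist_torque': [0.01, 0.031, 0.018], 'grasp_force': 0.0, 'opening': 1.0}
top [[517.4212337724019, 0.0, 315.4850144639675], [0.0, 517.4212337724019, 199.63701734945622], [0.0, 0.0, 1.0]] [[-0.009, -1.0, -0.019], [-0.998, 0.011, -0.057], [0.058, 0.019, -0.998]] [0.025, 0.486, 1.109]
side [[367.5502675093432, 0.0, 315.721222928019], [0.0, 367.5502675093432, 201.46968701068826], [0.0, 0.0, 1.0]] [[-0.884, -0.467, 0.026], [-0.227, 0.379, -0.897], [0.409, -0.799, -0.441]] [0.437, 0.143, 0.679]
```

View pics/top0.png

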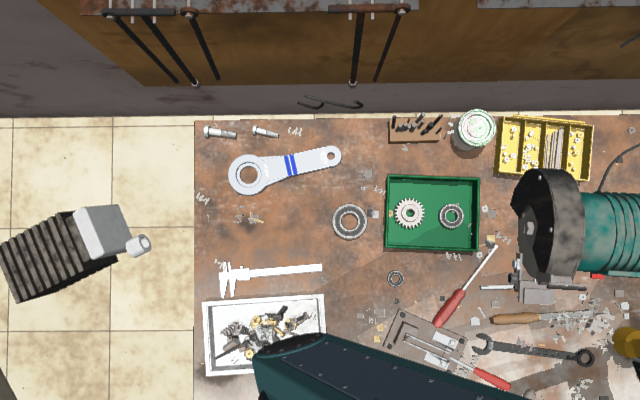

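View pics/side0.png

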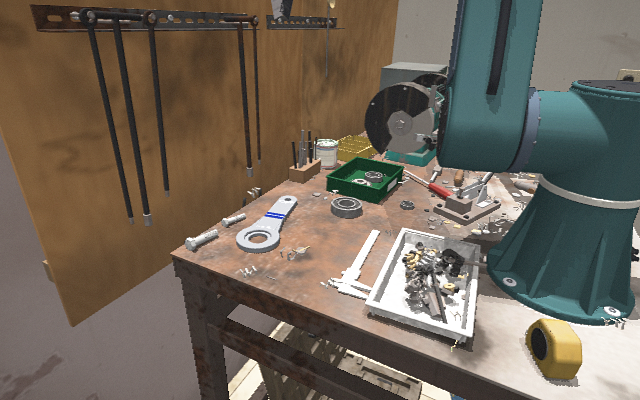

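Top view: plate head at (250,174) with its tail at (335,155), line near (291,165), left edge at column ~195. The bin holds the gear at (410,213) and the bearing at (452,215). A larger bearing at (350,221) and a smaller one at (395,279) are the look-alikes. The side view agrees.

```bash
cat > h.py <<'E'
import numpy as np,cv2
def ray(c,u,v,z):
    K,R,t=c["K"],c["R"],c["t"]; d=R.T@np.linalg.inv(K)@np.array([u,v,1.]); o=-R.T@t
    return o+d*(z-o[2])/d[2]
def cloud(c):
    K,R,t=c["K"],c["R"],c["t"]; v,u=np.mgrid[:400,:640]; Z=c["range_z"]
    P=np.stack([(u-K[0,2])/K[0,0]*Z,(v-K[1,2])/K[1,1]*Z,Z],-1)
    return (P-t)@R
def proj(c,X):
    p=c["K"]@(c["R"]@np.asarray(X)+c["t"]); return p[:2]/p[2]
E
python3 - <<'E'
from h import *
c=dict(np.load("pics/top0.npz")); W=cloud(c); im=c["img"]
for n,(u,v) in dict(bench=(300,220),bench2=(330,120+60),head=(236,186),bear=(443,215),bin=(430,235),edgeb=(205,220)).items(): print(n,W[v,u].round(4), (W[v-2:v+3,u-2:u+3,2]).std().round(4))
# edge
e=[]
for v in range(150,290,10):
    r=W[v,150:240,2]; u=150+np.argmax(r>-0.1); e.append(ray(c,u-.5,v,0)[:2])
print(np.round(e,4).tolist())
a=np.vstack([im[110:280,190:360],]); b=im[170:255,380:485]
cv2.imwrite("pics/a.png",np.hstack([cv2.resize(im[120:210,190:350],None,fx=4,fy=4)[:,:,::-1]]))
cv2.imwrite("pics/b.png",cv2.resize(b,None,fx=6,fy=6)[:,:,::-1])
E
```

```text
bench [0.4426 0.0544 0.001 ] 0.0019
bench2 [ 0.5298 -0.0123  0.0022] 0.2225
head [0.5179 0.193  0.0138] 0.0025
bear [ 0.45   -0.2543  0.0176] 0.0027
bin [ 0.4072 -0.2284  0.0033] 0.0019
edgeb [0.4446 0.2635 0.0017] 0.0022
[[0.6007, 0.3213], [0.578, 0.2899], [0.5557, 0.2898], [0.5334, 0.2897], [0.5112, 0.2896], [0.4891, 0.2895], [0.4669, 0.2894], [0.4449, 0.2893], [0.4229, 0.2892], [0.4009, 0.2892], [0.3792, 0.3045], [0.3572, 0.289], [0.3354, 0.2889], [0.3136, 0.2888]]
```

View pics/a.png

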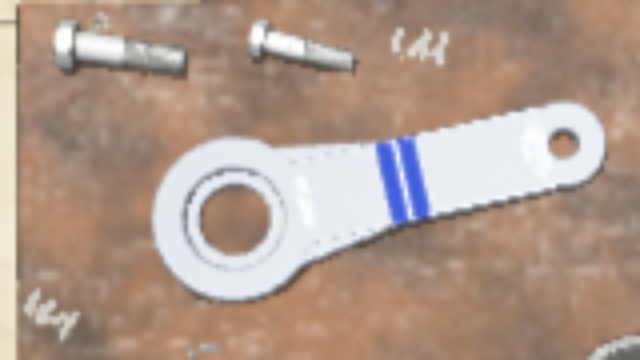

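View pics/b.png

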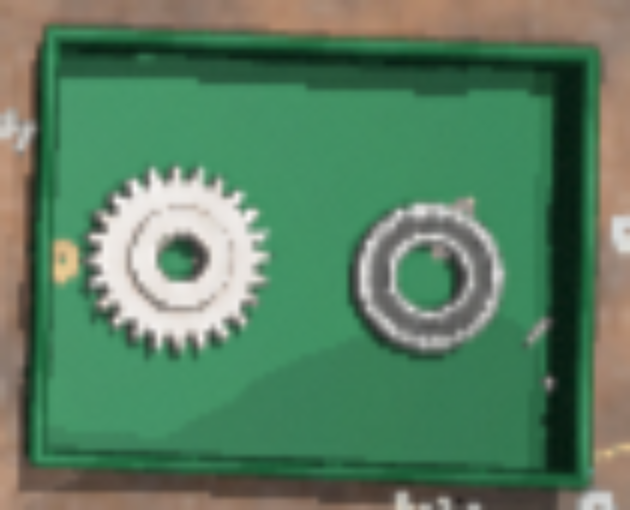

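Crop a shows the plate with its pocket at crop (237,218), line at (403,182) and tail hole at (564,143). Crop b shows the gear to the left and the bearing at crop (430,278), with free space along bin x for the fingers. Next I fit these numerically.

```bash
cat > m.py <<'E'
from h import *
def plate(c):
    """head, tail centre on z=.012 from the plate's silhouette"""
    im=c["img"].astype(int); mx,mn=im.max(2),im.min(2)
    m=((mn>140)&(mx-mn<45))|((im[...,2]>120)&(im[...,2]-im[...,0]>60))
    m=m.astype(np.uint8); m[:138]=0; m[215:]=0; m[:,:100]=0; m[:,360:]=0
    n,l,st,_=cv2.connectedComponentsWithStats(cv2.morphologyEx(m,cv2.MORPH_CLOSE,np.ones((3,3))))
    k=1+np.argmax(st[1:,4]); cs,_=cv2.findContours((l==k).astype(np.uint8),0,1)
    p=max(cs,key=len)[:,0]
    return np.array([ray(c,u,v,.012)[:2] for u,v in p]),p
def fitplate(c,x0):
    from scipy.optimize import least_squares
    P,_=plate(c)
    def sd(q):
        d=np.array([np.sin(q[2]),-np.cos(q[2])])  # toward tail; q2=yaw of plate
        X=P-q[:2]; s=X@d; n=X@np.array([d[1],-d[0]])
        sh=np.hypot(s-np.clip(s,0,.185),n)-.023; hd=np.hypot(s,n)-.045
        r=np.minimum(sh,hd); 
        keep=(s<.02)|(s>.085)
        return np.where(keep,r,0)
    r=least_squares(sd,x0,loss="soft_l1",f_scale=.001); return r.x,np.abs(r.fun).mean()
E
python3 - <<'E'
from m import *
c=dict(np.load("pics/top0.npz")); im=c["img"].astype(int)
print("cam",(-c["R"].T@c["t"]).round(3))
h=ray(c,190+237/4-.4,120+218/4-.4,.012);t=ray(c,190+564/4-.4,120+143/4-.4,.012);l=ray(c,190+403/4-.4,120+182/4-.4,.012)
print("pocket",h.round(4),"tailhole",t.round(4),"line",l.round(4), np.linalg.norm(l-h))
y=np.arctan2(-(h-t)[0],(h-t)[1]);print("yaw",np.degrees(y))
q,e=fitplate(c,[h[0],h[1],y]);print("fit",q.round(4),np.degrees(q[2]),e)
print("shank",q[:2]+.15*np.array([np.sin(q[2]),-np.cos(q[2])]))
# bearing: non-green pixels in bin
g=(im[...,1]-im[...,0]>25)
m=(~g).astype(np.uint8); m[:198]=0;m[232:]=0;m[:,:434]=0;m[:,468:]=0
n,lab,st,ce=cv2.connectedComponentsWithStats(m);k=1+np.argmax(st[1:,4]);cs,_=cv2.findContours((lab==k).astype(np.uint8),0,1)
p=max(cs,key=len);print(st[k],cv2.fitEllipse(p)); (u,v),ax,_=cv2.fitEllipse(p)
print("bear",ray(c,u,v,.018).round(4), "crop est",ray(c,380+430/6-.4,170+278/6-.4,.018).round(4))
for uv in[(47,30),(598,47),(590,482),(32,462)]: print("bin corner",ray(c,380+uv[0]/6,170+uv[1]/6,.042).round(4))
W=cloud(c); print("bear top z",np.median(W[lab==k][:,2]),"plate top z",np.median(W[182:190,233:237,2]))
for n,px in dict(long=(121,53),short=(302,48)).items(): print(n,ray(c,190+px[0]/4,120+px[1]/4,.01).round(3))
E
```

```text
cam [ 4.210e-01 -1.000e-03  1.136e+00]
pocket [0.5438 0.1651 0.012 ] tailhole [ 0.5829 -0.0141  0.012 ] line [0.5625 0.074  0.012 ] 0.09290988968125495
yaw 12.30981045033371
fit [ 0.582   0.4536 -0.5323] -30.496849905296497 0.02091209040725289
shank [0.50587684 0.32438733]
[438 203  26  26 425] ((450.8339538574219, 215.7458038330078), (23.9687557220459, 25.34893798828125), 36.623069763183594)
bear [ 0.4482 -0.271   0.018 ] crop est [ 0.4478 -0.2719  0.018 ]
bin corner [ 0.5352 -0.1345  0.042 ]
bin corner [ 0.527  -0.3276  0.042 ]
bin corner [ 0.3747 -0.3207  0.042 ]
bin corner [ 0.3834 -0.1266  0.042 ]
bear top z 0.01596756769210246 plate top z 0.011984602206105694
long [0.635 0.228 0.01 ]
short [0.637 0.128 0.01 ]
```

```bash
sed -i 's/m\[:,:100\]=0/m[:,:196 if c.get("onb",1) else 100]=0/' m.py; python3 - <<'E'
from m import *
c=dict(np.load("pics/top0.npz")); W=cloud(c)
q,e=fitplate(c,[.5438,.1651,np.radians(12.3)]);print("fit",q.round(4),np.degrees(q[2]),e)
print("shank",q[:2]+.15*np.array([np.sin(q[2]),-np.cos(q[2])]))
print("tall near grinder")
for x in np.arange(.2,.7,.05):
    print(round(x,2),[round(float(W[(abs(W[...,0]-x)<.025)&(abs(W[...,1]-y)<.025)][:,2].max(initial=0)),2) for y in np.arange(-.6,.35,.05)])
E
```

```text
fit [0.544  0.1666 0.2135] 12.230473847543436 0.0006734751979731816
shank [0.57575096 0.01996479]
tall near grinder
0.2 [0.1, 0.03, 0.3, 0.02, 0.03, 0.03, 0.02, 0.07, 0.07, 0.08, 0.02, 0.01, 0.03, 0.52, 0.4, 0.07, 0.06, 0.03, 0.0]
0.25 [0.03, 0.02, 0.04, 0.03, 0.03, 0.03, 0.03, 0.03, 0.02, 0.05, 0.68, 0.66, 0.61, 0.53, 0.4, 0.07, 0.05, 0.03, 0.01]
0.3 [0.01, 0.07, 0.02, 0.26, 0.26, 0.26, 0.03, 0.02, 0.01, 0.72, 0.7, 0.01, 0.03, 0.03, 0.03, 0.03, 0.03, 0.01, 0.01]
0.35 [0.17, 0.22, 0.22, 0.27, 0.27, 0.27, 0.04, 0.02, 0.01, 0.02, 0.01, 0.01, 0.01, 0.01, 0.01, 0.01, 0.01, 0.02, 0.0]
0.4 [0.0, 0.23, 0.23, 0.26, 0.26, 0.02, 0.05, 0.05, 0.05, 0.05, 0.03, 0.03, 1.14, 0.01, 0.01, 0.01, 0.01, 0.01, 0.01]
0.45 [0.18, 0.22, 0.22, 0.26, 0.26, 0.04, 0.05, 0.02, 0.03, 0.05, 0.03, 0.03, 0.03, 0.01, 0.01, 0.01, 0.02, 0.01, 0.01]
0.5 [0.18, 0.19, 0.19, 0.25, 0.25, 0.04, 0.05, 0.01, 0.02, 0.05, 0.01, 0.03, 0.01, 0.01, 0.01, 0.02, 0.02, 0.01, 0.02]
0.55 [0.04, 0.04, 0.03, 0.18, 0.2, 0.04, 0.05, 0.05, 0.05, 0.05, 0.01, 0.02, 0.02, 0.02, 0.02, 0.02, 0.02, 0.01, 0.0]
0.6 [0.01, 0.04, 0.03, 0.03, 0.04, 0.08, 0.08, 0.11, 0.09, 0.12, 0.01, 0.02, 0.02, 0.06, 0.02, 0.02, 0.02, 0.01, 0.01]
0.65 [0.01, 0.04, 0.04, 0.04, 0.04, 0.08, 0.08, 0.13, 0.14, 0.12, 0.01, 0.01, 0.01, 0.06, 0.06, 0.02, 0.02, 0.03, 0.01]
```

```bash
python3 -m inch '[[1,0,0,-5,0],[1,0,0,-5,0],[1,0,0,-2,0],[1,4.05,-2.35,0,0],[1,4.05,-2.35,0,0],[1,4.05,-2.35,0,0],[1,4.05,-2.35,0,0],[1,4.05,-2.35,0,0],[1,4.05,-2.35,0,0],[1,4.05,-2.35,0,0],[1,4.05,-2.35,0,0],[0.8,0,0,0,-10],[0.8,0,0,0,-10],[0.8,0,0,0,-10],[0.8,0,0,0,-10],[0.8,0,0,0,-10],[0.8,0,0,0,-10],[0.8,0,0,0,-10],[0.8,0,0,0,0],[0.8,0,0,0,0]]'
```

```text
t: 2.6
position: [0.4482, -0.2715, 0.4237]
tool_rot: [[-0.007, 1.0, -0.0], [1.0, 0.007, 0.0], [0.0, -0.0, -1.0]]
contact_force: [-0.8, 0.0, -0.2]
opening: 0.801
grasp_force: 0.0
```

```bash
python3 -m inch '[[0.8,0,0,5,0],[0.8,0,0,5,0],[0.8,0,0,5,0],[0.8,0,0,5,0],[0.8,0,0,5,0],[0.8,0,0,5,0],[0.8,0,0,2,0],[0.8,0,0,1,0],[0.8,0,0,0.7,0],[0.8,0,0,0.6,0],[0.8,0,0,0,0],[0.8,0,0,0,0]]' && python3 - <<'E'
from station import viewer
import cv2
c=viewer.read_camera("side");cv2.imwrite("pics/s1.png",cv2.resize(c["img"][110:230,290:450],None,fx=4,fy=4)[:,:,::-1])
E
```

```text
t: 4.1
position: [0.4486, -0.2717, 0.0814]
tool_rot: [[-0.011, 1.0, 0.001], [1.0, 0.011, -0.001], [-0.001, 0.001, -1.0]]
contact_force: [0.1, -0.7, -0.3]
opening: 0.8
grasp_force: 0.0
```

View pics/s1.png

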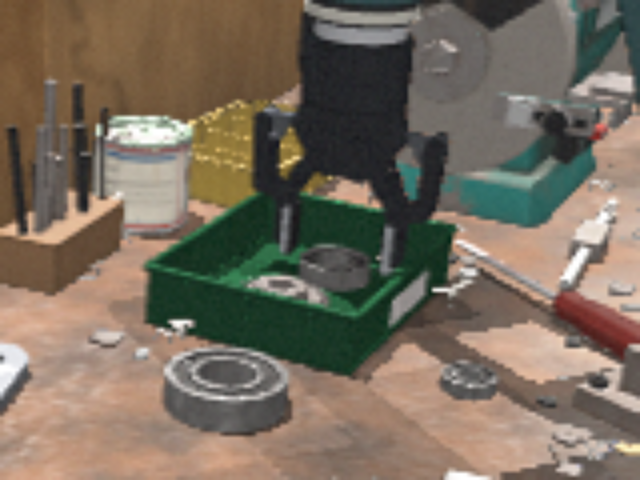

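The crop shows the fingers at about (288,240) and (395,260), either side of the bearing at (335,267) and clear of the gear. Closing.

```bash
python3 -m inch '[[0.45,0,0,0,0],[0.45,0,0,0,0],[0.45,0,0,0,0],[0.45,0,0,0,0],[0.45,0,0,0,0],[0.45,0,0,0,0]]' 40
```

```text
t: 4.9
position: [0.4486, -0.2717, 0.0818]
tool_rot: [[-0.011, 1.0, 0.001], [1.0, 0.011, -0.001], [-0.001, 0.001, -1.0]]
contact_force: [-0.3, 0.3, 7.4]
opening: 0.585
grasp_force: 40.0
```

```bash
python3 -m inch '[[0.45,0,0,-0.3,0],[0.45,0,0,-1,0],[0.45,0,0,-3,0],[0.45,0,0,-5,0],[0.45,0,0,-5,0],[0.45,0,0,0,0],[0.45,5.2,1.05,0,0],[0.45,5.2,1.05,0,0],[0.45,5.2,1.05,0,0],[0.45,5.2,1.05,0,0],[0.45,5.2,1.05,0,0],[0.45,5.2,1.05,0,0],[0.45,0,0,0,0],[0.45,0,0,0,0]]' && python3 - <<'E'
from station import viewer
import cv2,numpy as np
c=viewer.read_camera("side");cv2.imwrite("pics/s2.png",cv2.resize(c["img"][80:270,200:370],None,fx=4,fy=3)[:,:,::-1]);np.savez("pics/s2.npz",**c)
E
```

```text
t: 6.65
position: [0.5071, 0.0411, 0.2231]
tool_rot: [[-0.012, 1.0, -0.002], [1.0, 0.012, -0.0], [-0.0, -0.002, -1.0]]
contact_force: [-0.4, -0.3, -1.5]
opening: 0.583
grasp_force: 41.9
```

View pics/s2.png

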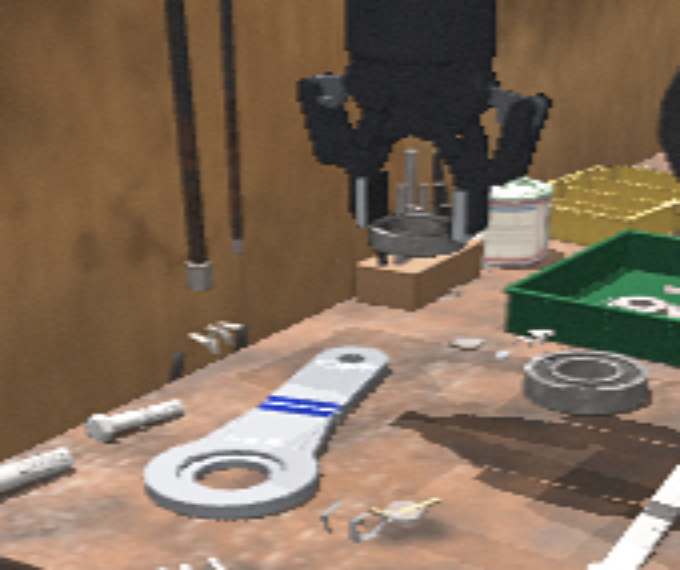

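The bearing is held level at crop (412,235), with the pads on its upper part. The plate pocket lies at crop (232,477). One refinement of the pocket position from the blue line before lowering.

```bash
python3 - <<'E'
from m import *
c=dict(np.load("pics/top0.npz")); im=c["img"].astype(int)
b=(im[...,2]-im[...,0]>20); b[:140]=0;b[190:]=0;b[:,:275]=0;b[:,305:]=0
w=np.clip(im[...,2]-im[...,0]-15,0,80)*b; v,u=np.nonzero(b); ww=w[v,u]
L=ray(c,(u*ww).sum()/ww.sum(),(v*ww).sum()/ww.sum(),.012);print("dye centroid",L.round(4))
a=.2135; print("pocket from dye",L[:2]+.095*np.array([-np.sin(a),np.cos(a)]))
# bright pocket: hole pixels (brown) centroid
s=im[155:195,230:270]; h=((s[...,0]-s[...,2])>25); n,lab,st,ce=cv2.connectedComponentsWithStats(h.astype(np.uint8),connectivity=4); k=lab[19,20];print(st[k],ce[k]); 
if k: print("hole at z7",ray(c,230+ce[k][0],155+ce[k][1],.007).round(4),"z0",ray(c,230+ce[k][0],155+ce[k][1],.0).round(4))
# same thing from side camera
d=dict(np.load("pics/s2.npz")); 
for P in[(.544,.1666,.012),(.5438,.1651,.012)]: print(proj(d,P)-[200,80])
E
```

```text
dye centroid [0.5634 0.0742 0.012 ]
pocket from dye [0.54327788 0.16700016]
[ 10  12  18  17 224] [18.4375     19.62946429]
hole at z7 [0.5432 0.1667 0.007 ] z0 [0.544  0.1677 0.    ]
[ 57.05499387 156.32164016]
[ 57.56229915 156.0189326 ]
```

```bash
python3 -m inch '[[0.45,4.2,1.27,0,0],[0.45,4.2,1.27,0,0],[0.45,4.1,1.27,0,0],[0.45,0,0,3,0],[0.45,0,0,3,0],[0.45,0,0,3,0],[0.45,0,0,2,0],[0.45,0,0,0.7,0],[0.45,0,0,0,0],[0.45,0,0,0,0],[0.45,0,0,0,0]]' && python3 - <<'E'
from station import viewer
import cv2,numpy as np
c=viewer.read_camera("side");cv2.imwrite("pics/s3.png",cv2.resize(c["img"][160:270,200:320],None,fx=6,fy=5,interpolation=cv2.INTER_CUBIC)[:,:,::-1]);np.savez("pics/s3.npz",**c)
E
```

```text
t: 8.07
position: [0.5453, 0.1666, 0.1078]
tool_rot: [[-0.011, 1.0, 0.002], [1.0, 0.011, 0.0], [0.0, 0.002, -1.0]]
contact_force: [0.3, 0.4, -2.0]
opening: 0.578
grasp_force: 42.0
```

View pics/s3.png

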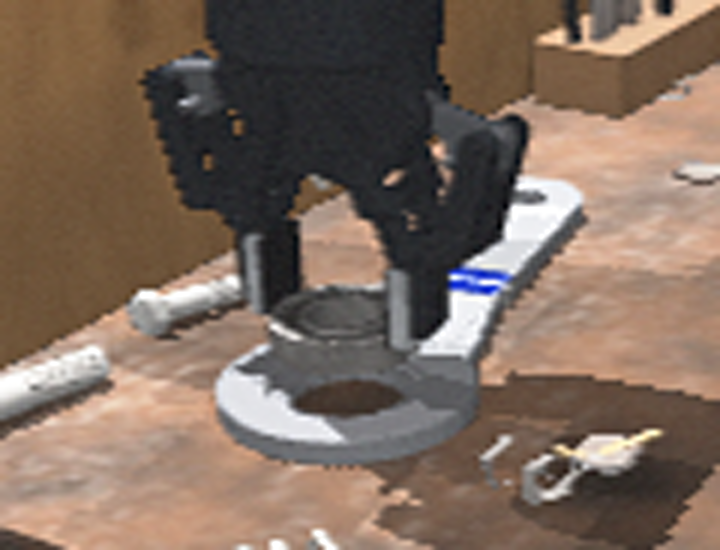

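```bash
python3 - <<'E'
from m import *
d=dict(np.load("pics/s3.npz"))
f=lambda P:((proj(d,P)-[200,160]+.5)*[6,5]).round(0)
for z in(.029,.044):
  print(z,"centre",f((.5453,.1666,z)))
  for a in range(0,360,45): print(a,f((.5453+.026*np.cos(np.radians(a)),.1666+.026*np.sin(np.radians(a)),z)))
print("hole",f((.5437,.1668,.007)),"d/dx5mm",f((.5487,.1668,.007)),"dy",f((.5437,.1718,.007)))
E
```

```text
0.029 centre [340. 348.]
0 [279. 332.]
45 [264. 356.]
90 [294. 376.]
135 [352. 380.]
180 [403. 364.]
225 [415. 340.]
270 [384. 321.]
315 [328. 318.]
0.044 centre [338. 316.]
0 [276. 300.]
45 [261. 324.]
90 [291. 344.]
135 [350. 348.]
180 [401. 332.]
225 [414. 308.]
270 [382. 290.]
315 [326. 287.]
hole [346. 395.] d/dx5mm [335. 392.] dy [338. 400.]
```

The bearing hangs at crop (338,316) over the pocket hole at (350,398). An overlay of the predicted rings will show any offset.

```bash
python3 - <<'E'
from m import *
d=dict(np.load("pics/s3.npz")); k=14; u0,v0=234,205
o=cv2.resize(d["img"][v0:v0+42,u0:u0+50],None,fx=k,fy=k,interpolation=cv2.INTER_CUBIC)[:,:,::-1].copy()
o=np.clip(o.astype(float)*1.5,0,255).astype(np.uint8)
def ring(x,y,z,r,col):
    p=[((proj(d,(x+r*np.cos(a),y+r*np.sin(a),z))-[u0,v0]+.5)*k) for a in np.linspace(0,6.29,60)]
    cv2.polylines(o,[np.int32(p)],True,col,1)
ring(.5453,.1666,.044,.026,(0,0,255));ring(.5453,.1666,.044,.0125,(0,0,255));ring(.5453,.1666,.029,.026,(0,255,255))
ring(.5437,.1668,.007,.02,(0,255,0));ring(.5437,.1668,.012,.045,(0,255,0))
cv2.imwrite("pics/s4.png",o)
E
```

```text
(no output)
```

View pics/s4.png

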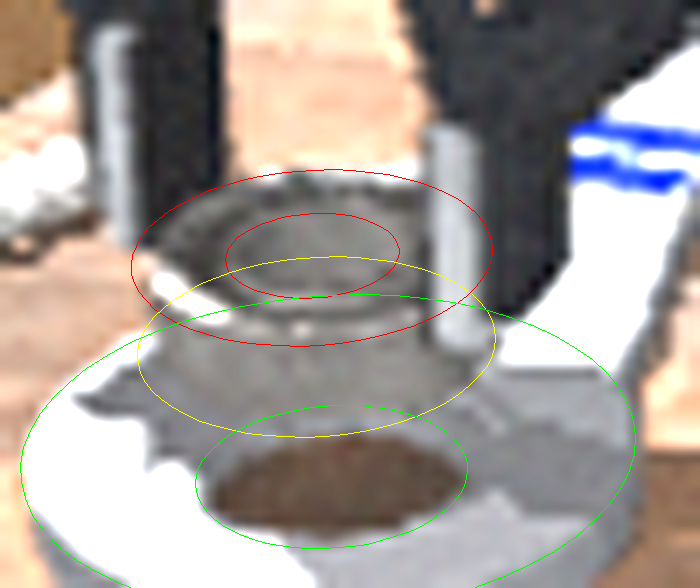

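```bash
python3 - <<'E'
from m import *
from scipy.optimize import least_squares
d=dict(np.load("pics/s3.npz")); W=cloud(d); im=d["img"].astype(int)
dd=np.hypot(W[...,0]-.5453,W[...,1]-.1666)
gray=(im.max(2)-im.min(2)<25)
m=(W[...,2]>.031)&(W[...,2]<.0415)&(dd<.033)&(dd>.019)&gray
# outer wall facing camera: azimuth toward camera
cam=-d["R"].T@d["t"]; az=np.degrees(np.arctan2(cam[1]-.1666,cam[0]-.5453)); A=np.degrees(np.arctan2(W[...,1]-.1666,W[...,0]-.5453))
da=(A-az+180)%360-180
m&=abs(da)<60
P=W[m][:,:2]; print(m.sum(),"az",az, "u,v",np.argwhere(m).min(0),np.argwhere(m).max(0))
r=least_squares(lambda q:np.hypot(P[:,0]-q[0],P[:,1]-q[1])-.026,[.5453,.1666],loss="soft_l1",f_scale=.002)
J=np.linalg.inv(r.jac.T@r.jac)*.002**2; print("bearing by depth",r.x.round(4),"sd",np.sqrt(np.diag(J)).round(4))
# plate head rim wall likewise for reference: r=.045, z .002-.010
d2=np.hypot(W[...,0]-.5437,W[...,1]-.1668);A=np.degrees(np.arctan2(W[...,1]-.1668,W[...,0]-.5437));da=(A-az+180)%360-180
m=(W[...,2]>.003)&(W[...,2]<.009)&(d2>.040)&(d2<.052)&gray&(abs(da)<70);P=W[m][:,:2];print(m.sum())
r=least_squares(lambda q:np.hypot(P[:,0]-q[0],P[:,1]-q[1])-.045,[.5437,.1668],loss="soft_l1",f_scale=.002);print("plate by depth",r.x.round(4))
# top face height
m=(d2<.043)&(d2>.030)&(da**2<3600)&(W[...,2]<.02);print("plate top z",np.median(W[m][:,2]))
E
```

```text
95 az 127.5858124464323 u,v [228 246] [234 270]
bearing by depth [0.5442 0.1639] sd [0.0004 0.0003]
103
plate by depth [0.5442 0.1652]
plate top z 0.012569449735415182
```

```bash
python3 -m inch '[[0.45,0.15,-0.08,0,0],[0.45,0,0,0.7,0],[0.45,0,0,0.6,0],[0.45,0,0,0.3,0],[0.45,0,0,0.2,0],[0.45,0,0,0,0]]'; python3 -m inch '[[0.45,0,0,0.1,0],[0.45,0,0,0.1,0],[0.45,0,0,0,0]]'
```

```text
t: 8.88
position: [0.544, 0.168, 0.0888]
tool_rot: [[-0.011, 1.0, -0.0], [1.0, 0.011, 0.0], [0.0, -0.0, -1.0]]
contact_force: [0.3, -0.6, -1.6]
opening: 0.58
grasp_force: 42.0
t: 9.25
position: [0.544, 0.168, 0.087]
tool_rot: [[-0.011, 1.0, 0.0], [1.0, 0.011, 0.0], [0.0, 0.0, -1.0]]
contact_force: [0.0, -0.1, -0.4]
opening: 0.579
grasp_force: 42.0
```

```bash
python3 -m inch '[[0.45,0,0,0.05,0],[0.45,0,0,0.05,0],[0.45,0,0,0,0]]'; python3 -m inch '[[0.45,0,0,0.05,0],[0.45,0,0,0.05,0],[0.45,0,0,0,0]]'
```

```text
t: 9.62
position: [0.544, 0.1681, 0.086]
tool_rot: [[-0.011, 1.0, 0.0], [1.0, 0.011, 0.0], [0.0, 0.0, -1.0]]
contact_force: [1.1, -0.8, -0.2]
opening: 0.578
grasp_force: 42.0
t: 10.0
position: [0.544, 0.1681, 0.0858]
tool_rot: [[-0.011, 1.0, 0.0], [1.0, 0.011, 0.0], [0.0, 0.0, -1.0]]
contact_force: [-1.6, -1.3, 7.8]
opening: 0.581
grasp_force: 42.9
```

Contact came at the predicted seating height. Release, lift, and look.

```bash
python3 -m inch '[[0.6,0,0,0,0],[0.65,0,0,0,0],[0.7,0,0,0,0],[0.75,0,0,0,0],[0.75,0,0,0,0],[0.75,0,0,-1,0],[0.75,0,0,-3,0],[0.75,0,0,-4,0],[0.75,-5,0,0,0],[0.75,-5,0,0,0],[0.75,-5,0.5,0,0],[0.75,0,0,0,0],[0.75,0,0,0,0]]' 40 && python3 - <<'E'
from station import viewer
import cv2,numpy as np
from h import *
for n in("side","top"):
    c=viewer.read_camera(n);np.savez(f"pics/{n}5.npz",**c)
    if n=="side":cv2.imwrite("pics/s5.png",cv2.resize(c["img"][190:270,200:320],None,fx=6,fy=6,interpolation=cv2.INTER_CUBIC)[:,:,::-1])
    W=cloud(c); dd=np.hypot(W[...,0]-.544,W[...,1]-.167); m=(dd<.024)&(dd>.015)&(W[...,2]<.05);P=W[m]
    A=np.c_[P[:,:2]-[.544,.167],np.ones(len(P))];k=np.linalg.lstsq(A,P[:,2],rcond=None)[0];print(n,m.sum(),"tilt x,y, z",k.round(4))
E
```

```text
t: 11.62
position: [0.5504, 0.0182, 0.1653]
tool_rot: [[-0.01, 1.0, 0.0], [1.0, 0.01, 0.001], [0.001, 0.0, -1.0]]
contact_force: [-0.0, 0.9, 0.3]
opening: 0.749
grasp_force: 0.0
side 151 tilt x,y, z [-0.0012 -0.0028  0.0206]
top 116 tilt x,y, z [ 0.0053 -0.0482  0.0209]
```

View pics/s5.png

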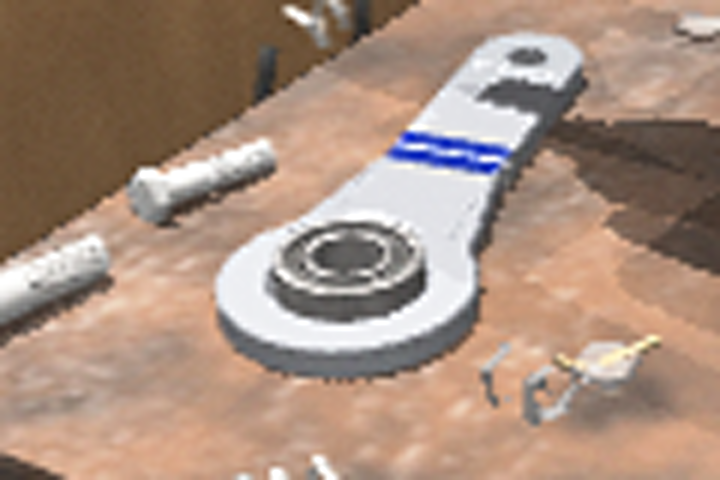

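The bearing sits flat in the pocket at crop (348,268), depth says top at about 21 mm with no tilt. Bolts are undisturbed. Now the shank.

```bash
python3 -m inch '[[0.75,0.17,2.5,0,0],[0.75,0,0,0,-5.8],[0.75,0,0,0,-5.8],[0.75,0,0,4,0],[0.75,0,0,3,0],[0.75,0,0,1.2,0],[0.75,0,0,0.6,0],[0.75,0,0,0,0],[0.75,0,0,0,0]]'; python3 -m inch '[[0.75,0,0,0.3,0],[0.75,0,0,0.1,0],[0.75,0,0,0,0]]'
```

```text
t: 12.85
position: [0.5762, 0.0201, 0.0779]
tool_rot: [[-0.212, 0.977, 0.002], [0.977, 0.212, -0.0], [-0.0, 0.002, -1.0]]
contact_force: [0.6, 0.4, -0.3]
opening: 0.748
grasp_force: 0.0
t: 13.22
position: [0.5754, 0.02, 0.0729]
tool_rot: [[-0.211, 0.977, -0.0], [0.977, 0.211, 0.0], [0.0, -0.0, -1.0]]
contact_force: [0.1, -0.8, -0.7]
opening: 0.752
grasp_force: 0.0
```

```bash
python3 -m inch '[[0.6,0,0,0,0],[0.55,0,0,0,0],[0.4,0,0,0,0],[0.4,0,0,0,0],[0.4,0,0,0,0],[0.4,0,0,0,0]]' 60
```

```text
t: 13.98
position: [0.5761, 0.0201, 0.0736]
tool_rot: [[-0.211, 0.977, 0.001], [0.977, 0.211, 0.0], [-0.0, 0.001, -1.0]]
contact_force: [0.2, 1.8, 4.9]
opening: 0.522
grasp_force: 61.5
```

```bash
python3 -m inch '[[0.4,0.8,-0.07,0,1],[0.4,1.4,-0.14,0,2],[0.4,1.5,-0.19,0,2],[0.4,1.5,-0.25,0,2],[0.4,1.5,-0.3,0,2],[0.4,1.5,-0.35,0,2],[0.4,1.2,-0.4,0,1.1],[0.4,1,-0.4,0,0],[0.4,1,-0.3,0,0],[0.4,1,-0.2,0,0],[0.4,1,0,0,0],[0.4,1,0,0,0],[0.4,1,0,0,0],[0.4,0.6,0,0,0],[0.4,0,0,0,0],[0.4,0,0,0,0]]' && python3 - <<'E'
from station import viewer
import numpy as np
from m import *
c=viewer.read_camera("top");np.savez("pics/top6.npz",**c)
im=c["img"].astype(int); b=(im[...,2]-im[...,0]>40)&(im[...,2]>110); b[:130]=0;b[210:]=0;b[:,:190]=0;b[:,310:]=0
v,u=np.nonzero(b);print(len(u));P=np.array([ray(c,a,d,.012)[:2] for a,d in zip(u,v)]);print(P.mean(0).round(4),P.min(0).round(4),P.max(0).round(4))
E
```

```text
t: 15.98
position: [0.5385, 0.1774, 0.0736]
tool_rot: [[-0.002, 1.0, 0.001], [1.0, 0.002, -0.001], [-0.001, 0.001, -1.0]]
contact_force: [-0.6, -2.7, 6.5]
opening: 0.518
grasp_force: 61.7
2511
[0.5787 0.2366] [0.4677 0.1778] [0.6429 0.2948]
```

```bash
python3 -m inch '[[0.4,0.5,0,0,0],[0.4,0.8,0,0,0],[0.4,0.8,0,0,0],[0.4,0.8,0,0,0],[0.4,0.8,0,0,0],[0.4,0.7,0,0,0],[0.4,0.4,0,0,0],[0.4,0.2,0,0,0],[0.4,0,0,0,0],[0.4,0,0,0,0]]' && cat > l.py <<'E'
from station import viewer,bot
from m import *
for n in("top","side"):
    c=viewer.read_camera(n);np.savez(f"pics/{n}7.npz",**c)
    im=c["img"].astype(int); b=(im[...,2]-im[...,0]>70)&(im[...,2]-im[...,1]>50)
    v,u=np.nonzero(b); P=np.array([ray(c,a,d,.012)[:2] for a,d in zip(u,v)])
    P=P[(abs(P[:,0]-.54)<.06)&(abs(P[:,1]-.27)<.06)] if len(P) else P
    if len(P)<8: print(n,"none",len(P)); continue
    # slope of stripe midline
    k=np.polyfit(P[:,0],P[:,1],1); print(n,len(P),"mean",P.mean(0).round(4),"min",P.min(0).round(4),"max",P.max(0).round(4),"slope deg",np.degrees(np.arctan(k[0])).round(2))
    if n=="top":
        W=cloud(c); print("edge",[round(float(ray(c,150+np.argmax(W[v,150:240,2]>-.1)-.5,v,0)[1]),4) for v in range(205,250,8)])
    else: print("px",u.min(),u.max(),v.min(),v.max())
s=bot.state();print(s["position"].round(4),s["contact_force"].round(1))
E
python3 l.py
```

```text
t: 17.27
position: [0.5383, 0.2266, 0.0736]
tool_rot: [[-0.003, 1.0, 0.0], [1.0, 0.003, -0.002], [-0.002, 0.0, -1.0]]
contact_force: [-0.6, -6.7, 8.1]
opening: 0.518
grasp_force: 61.8
top none 0
side 154 mean [0.5373 0.2793] min [0.5157 0.2681] max [0.5597 0.29  ] slope deg -0.25
px 211 236 259 272
[0.5383 0.2266 0.0736] [ 0.6 -6.5  8.1]
```

```bash
cat > e.py <<'E'
from m import *
import sys
c=dict(np.load(sys.argv[1])); W=cloud(c); out=[]
m=(abs(W[...,2])<.015)&(W[...,1]>.2)&(W[...,1]<.33)&(W[...,0]>.38)&(W[...,0]<.66)
for u in range(640):
    r=np.nonzero(m[:,u])[0]
    if len(r)>4: out.append(ray(c,u,r.max()+.5,0)[:2])
o=np.array(out)
for a in np.arange(.38,.66,.03):
    s=o[(o[:,0]>=a)&(o[:,0]<a+.03)]
    if len(s): print(round(a,2),len(s),np.median(s[:,1]).round(4),s[:,1].std().round(4))
E
python3 e.py pics/side0.npz; echo; python3 e.py pics/side7.npz
python3 - <<'E'
from m import *
c=dict(np.load("pics/side0.npz")); im=c["img"].astype(int); b=(im[...,2]-im[...,0]>70)&(im[...,2]-im[...,1]>50)
v,u=np.nonzero(b); P=np.array([ray(c,a,d,.012)[:2] for a,d in zip(u,v)]);P=P[(abs(P-[.5634,.0742])<.05).all(1)];print(len(P),P.mean(0).round(4))
E
```

```text
0.38 31 0.28 0.0292
0.41 15 0.2992 0.0008
0.44 14 0.299 0.0007
0.47 15 0.2993 0.0007
0.5 12 0.2987 0.0008
0.53 13 0.2989 0.0007
0.56 13 0.2994 0.0007
0.59 12 0.299 0.0006
0.62 9 0.2995 0.0021

0.38 29 0.2984 0.0291
0.41 14 0.299 0.0006
0.44 14 0.299 0.0009
0.47 14 0.2989 0.0007
0.5 22 0.314 0.0102
0.53 12 0.3187 0.0007
0.56 9 0.3187 0.0006
0.59 7 0.299 0.0009
0.62 10 0.2988 0.0016
79 [0.5649 0.0707]
```

```bash
python3 - <<'E'
from m import *
c=dict(np.load("pics/side7.npz")); W=cloud(c)
m=(W[...,0]>.38)&(W[...,0]<.47)&(W[...,1]>.2)&(W[...,1]<.4)
for z in np.arange(-.06,.0,.005):
    s=W[m&(abs(W[...,2]-z)<.0025)&(W[...,1]>.26)]; print(round(z,3),len(s),np.median(s[:,1]).round(4) if len(s) else'')
t=dict(np.load("pics/top0.npz")); im=t["img"].astype(float)
for v0 in(205,225,235,245):
    p=im[v0:v0+8,180:210].mean(0); print(v0,p.sum(1).round(0).astype(int).tolist())
    g=p.sum(1); lo,hi=g[16:24].mean(),g[2:10].mean(); k=np.nonzero(g<(lo+hi)/2)[0][0]; u=180+k-1+(g[k-1]-(lo+hi)/2)/(g[k-1]-g[k]); print(u,ray(t,u,v0+3.5,0).round(4))
E
```

```text
-0.06 1 0.2836
-0.055 73 0.2848
-0.05 94 0.2849
-0.045 87 0.2851
-0.04 97 0.2848
-0.035 96 0.2849
-0.03 98 0.2849
-0.025 98 0.2849
-0.02 94 0.285
-0.015 101 0.2849
-0.01 70 0.2851
-0.005 68 0.288
205 [633, 636, 638, 641, 642, 637, 628, 624, 633, 647, 655, 657, 662, 655, 423, 368, 374, 377, 380, 388, 397, 377, 355, 350, 348, 354, 345, 352, 355, 350]
193.6436962943072 [0.4703 0.2891 0.    ]
225 [594, 588, 578, 554, 563, 573, 574, 578, 580, 581, 576, 572, 565, 554, 432, 390, 398, 411, 421, 409, 391, 384, 379, 379, 380, 374, 372, 371, 376, 378]
193.57142857142858 [0.4262 0.2891 0.    ]
235 [602, 598, 599, 603, 598, 593, 598, 603, 612, 620, 626, 631, 641, 642, 421, 378, 375, 388, 400, 391, 384, 387, 387, 378, 373, 380, 385, 388, 388, 387]
193.6673866855524 [0.4042 0.2888 0.    ]
245 [631, 634, 637, 631, 626, 620, 619, 621, 621, 624, 629, 637, 651, 650, 438, 415, 430, 418, 403, 399, 397, 399, 404, 419, 422, 409, 393, 388, 389, 395]
193.6293561724749 [0.3823 0.2888 0.    ]
```

```bash
python3 - <<'E'
from m import *
for f in("side0","side7"):
    c=dict(np.load(f"pics/{f}.npz")); W=cloud(c); im=c["img"].astype(int); b=(im[...,2]-im[...,0]>70)&(im[...,2]-im[...,1]>50)&(abs(W[...,0]-.55)<.06)&(W[...,1]>0)&(W[...,2]<.03)
    print(f,b.sum(),W[b].mean(0).round(4), W[b].std(0).round(4))
    if f=="side7":
        # white line pixels: between the dye stripes
        y=[];
        for u in range(212,236):
            r=np.nonzero(b[:,u])[0]
            if len(r)>=3:
                g=im[r.min():r.max()+1,u,0]-60; k=np.argmax(g); w=np.clip(g,0,None)
                rr=r.min()+(np.arange(len(w))*w)[max(k-1,0):k+2].sum()/max(w[max(k-1,0):k+2].sum(),1); y.append(ray(c,u,rr,.012)[:2])
        y=np.array(y); print("white line y",np.median(y[:,1]).round(4),y[:,1].std().round(4))
        k=np.polyfit(y[:,0],y[:,1],1);print(np.degrees(k[0]))
E
```

```text
side0 79 [0.5637 0.0725 0.0132] [0.0127 0.0072 0.0007]
side7 154 [0.5366 0.2801 0.0128] [0.0128 0.0068 0.0007]
white line y 0.2784 0.0033
6.134005766275415
```

```bash
python3 -m inch '[[0.4,0.3,0,0,0],[0.4,0.25,0,0,0],[0.4,0,0,0,0],[0.4,0,0,0,0]]'; python3 l.py; python3 - <<'E'
from m import *
c=dict(np.load("pics/side7.npz")); k=12;u0,v0=195,235
o=cv2.resize(c["img"][v0:v0+48,u0:u0+64],None,fx=k,fy=k,interpolation=cv2.INTER_CUBIC)[:,:,::-1].copy()
for y,col in((.285,(0,255,255)),(.2891,(0,0,255))):
  for xa,xb in((.46,.512),(.564,.62)):
    p=[np.int32((proj(c,(x,y,0))-[u0,v0]+.5)*k) for x in(xa,xb)]; cv2.line(o,tuple(map(int,p[0])),tuple(map(int,p[1])),col,1)
cv2.imwrite("pics/f.png",o)
E
```

```text
t: 17.88
position: [0.5383, 0.232, 0.0736]
tool_rot: [[-0.003, 1.0, 0.0], [1.0, 0.003, -0.002], [-0.002, 0.0, -1.0]]
contact_force: [0.3, -6.5, 7.9]
opening: 0.518
grasp_force: 61.8
top none 0
side 158 mean [0.5375 0.2846] min [0.5156 0.2735] max [0.5597 0.2954] slope deg 0.09
px 209 234 261 273
[0.5383 0.232  0.0736] [-0.3 -5.9  8.1]
```

View pics/f.png

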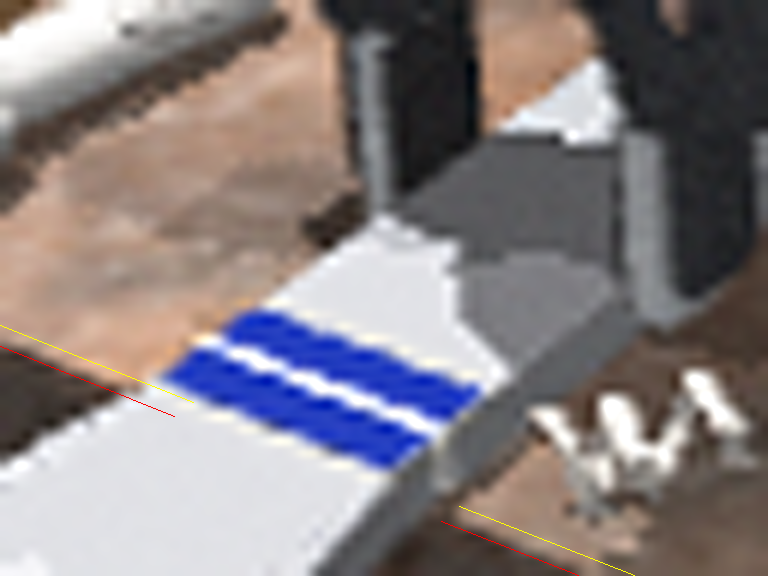

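The picture shows the white line from (200,340) to (430,430) and the bench edge just short of the red guide at (0,346) and (442,520). I'll measure that edge in the same frame.

```bash
cat > g.py <<'E'
from m import *
c=dict(np.load("pics/side7.npz")); g=c["img"].astype(np.float32).sum(2)
ys=np.arange(.270,.305,.0005)
for xs in(np.arange(.462,.506,.002),np.arange(.568,.60,.002)):
    p=[]
    for x in xs:
        q=np.array([proj(c,(x,y,0)) for y in ys],np.float32); p.append(cv2.remap(g,q[:,:1],q[:,1:],cv2.INTER_LINEAR)[:,0])
    m=np.median(p,0); k=np.argmin(np.gradient(m)); lo,hi=m[-8:].mean(),m[:25].mean(); print("steepest",ys[k].round(4),"half",ys[np.nonzero(m<(lo+hi)/2)[0][0]].round(4),m[::4].round().astype(int).tolist())
# white line in side frame
v=c["img"][...,0].astype(np.float32); ys=np.arange(.274,.296,.0005); p=[]
for xs in(np.arange(.521,.535,.002),np.arange(.54,.556,.002)):
    p=[]
    for x in xs:
        q=np.array([proj(c,(x,y,.012)) for y in ys],np.float32); p.append(cv2.remap(v,q[:,:1],q[:,1:],cv2.INTER_LINEAR)[:,0])
    m=np.median(p,0); s=(ys>.279)&(ys<.290); w=np.clip(m[s]-90,0,None); print("line",(ys[s]*w).sum()/w.sum(), m[::3].round().astype(int).tolist())
E
python3 g.py
```

```text
steepest 0.2815 half 0.289 [273, 284, 298, 299, 307, 369, 319, 285, 304, 266, 205, 188, 165, 160, 165, 154, 140, 143]
steepest 0.288 half 0.288 [491, 531, 496, 518, 505, 498, 507, 518, 503, 341, 215, 202, 184, 176, 180, 182, 185, 183]
line 0.28369897709281616 [81, 39, 36, 36, 48, 111, 202, 204, 99, 42, 36, 38, 38, 47, 109]
line 0.28389663754584693 [85, 42, 37, 38, 45, 92, 190, 202, 109, 36, 36, 38, 40, 52, 117]
```

```bash
python3 -m inch '[[0.4,0.1,0,0,0],[0.4,0.1,0,0,0],[0.4,0,0,0,0],[0.4,0,0,0,0],[0.4,0,0,0,0]]'; python3 l.py; python3 g.py; python3 - <<'E'
from m import *
# bearing still level, plate flat (side view)
c=dict(np.load("pics/side7.npz")); W=cloud(c)
x,y=.538,.384
for n,a,b in(("bearing",.015,.024),("head",.030,.043)):
    dd=np.hypot(W[...,0]-x,W[...,1]-y); m=(dd>a)&(dd<b)&(W[...,2]>0)&(W[...,2]<.04)
    P=W[m]; k=np.linalg.lstsq(np.c_[P[:,:2]-[x,y],np.ones(len(P))],P[:,2],rcond=None)[0]; print(n,len(P),k.round(4))
E
```

```text
t: 18.6
position: [0.5382, 0.2338, 0.0736]
tool_rot: [[-0.003, 1.0, 0.0], [1.0, 0.003, -0.002], [-0.002, 0.0, -1.0]]
contact_force: [0.2, -8.2, 8.1]
opening: 0.515
grasp_force: 61.8
top none 0
side 158 mean [0.5377 0.2864] min [0.5157 0.2751] max [0.5597 0.2972] slope deg -0.57
px 208 233 261 274
[0.5383 0.2338 0.0736] [ 0.2 -7.3  8.1]
steepest 0.2885 half 0.2895 [272, 277, 294, 299, 280, 300, 374, 365, 308, 265, 203, 183, 165, 162, 163, 152, 143, 136]
steepest 0.288 half 0.288 [467, 501, 518, 517, 510, 502, 506, 511, 498, 343, 214, 198, 187, 176, 187, 183, 182, 181]
line 0.2856991130690848 [181, 98, 42, 36, 36, 44, 80, 183, 237, 136, 42, 36, 39, 38, 45]
line 0.2857072356001937 [178, 101, 44, 34, 37, 45, 83, 175, 225, 143, 54, 35, 39, 39, 45]
bearing 292 [0.0079 0.0098 0.0209]
head 779 [ 0.0058 -0.0264  0.0121]
```

```bash
python3 -m inch '[[0.4,0.06,0,0,0],[0.4,0,0,0,0],[0.4,0,0,0,0],[0.4,0,0,0,0]]'; python3 -c "
from station import bot
print(bot.sign_off())"
```

```text
t: 19.2
position: [0.5383, 0.2344, 0.0736]
tool_rot: [[-0.003, 1.0, 0.0], [1.0, 0.003, -0.002], [-0.002, 0.0, -1.0]]
contact_force: [0.3, -8.2, 8.3]
opening: 0.517
grasp_force: 61.8
the job is handed in; nothing more can be done
None
```

I handed the job in at 19.2 s: the bearing is seated flat in the pocket, and the plate is slid out and still gripped at the shank, pressed down with about 8 N. By my measurements the line is within about 2 mm of the edge; the two cameras disagree by that much, and the hand-in returned no verdict.

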